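# Eject a sample vial from its well and stand it in the tray

### The job

Press down the ejector lever in front of the well that holds the sample vial, so that the vial rises out of the block; then take it and stand it upright on the floor of the shallow steel tray, and let go. Leave the steel blanking plug seated in the other well.

Things in the scene. Friction and masses are not known exactly. Their poses are not given: they have to be found in the camera images.
- ejector_block: Aluminium block fixed to the table, top face 70 mm up. Origin under it on the table; +x runs from levers to wells, y left, z up. Wells: x 30, y +35 and -35 mm; 17 mm wide, floor 32 mm up. In front of each, at its y, a steel lever paddle 32 x 30 mm centred at x -85 mm, top 57 mm up; 3 N pushes it down 30 mm to a stop (top 27 mm up); it stays where left. The part in that well rises with it, 22 mm in all.
- vial_mid (a point): Centre (half-way up) of the sample vial: glass, ribbed blue screw cap, 16 mm diameter, 38 mm tall, 15 g, z along its axis. At the start it stands in one of the two wells, its cap level with the block's top face, so it cannot be gripped; raised, its upper 22 mm stand clear of the top face. Another vial, loose on the table, is not meant.
- plug_mid (a point): Centre (half-way up) of the blanking plug: plain steel cylinder, 16 mm diameter, 28 mm tall, dimple in its top, z along its axis. It sits in the other well, its top 10 mm below the block's top face.
- sample_tray: Shallow open steel tray, fixed to the table, to the left or the right of the block. 130 mm (x) by 110 mm (y) outside, walls 3 mm thick, rim 15 mm above the table; the floor's upper face is 3 mm above the table. Origin: centre of its underside, z up.

How it is judged:
On the way:
1. the lever has raised the vial by 14 mm or more in its well, with no finger on the vial (z of vial_mid in the frame of ejector_block between 0.065 and 0.08 m and distance of vial_mid from where it was at the start of the episode below 0.03 m and contact force between the fingers and sample_vial below 0.2 N), for 0.2 s.
At the end, for the whole second after the job is handed in: The vial stands at rest on the tray floor inside the walls, within 10 degrees of upright, released; the plug is still seated in its well (moved less than 8 mm) (x of vial_mid in the frame of sample_tray between -0.056 and 0.056 m and y of vial_mid in the frame of sample_tray between -0.046 and 0.046 m and z of vial_mid in the frame of sample_tray between 0.016 and 0.027 m and angle between vial_mid's own z axis and vertical below 0.175 rad and linear speed of sample_vial below 0.02 m/s and distance of plug_mid from where it was at the start of the episode below 0.008 m); the robot touches nothing.
It fails at once if the blanking plug is raised or moved by more than 8 mm (distance of plug_mid from where it was at the start of the episode above 0.008 m).
It also fails if it takes over 46 s, if anything falls off the work surface, if the arm or the gripper's body presses on something with over 40 N, if the wrist force passes 120 N, or if a joint passes its speed limit or range.

### The arm

A 6-joint arm with a two-finger parallel gripper is mounted at the origin on a cart in front of the work surface, level with it; the furniture and walls round the work are solid. World frame = base frame: x ahead of the robot, y to its left, z up, the work surface at z = 0. Lengths are in m, angles in rad, forces in N, time in s.
With the tool pointing down it reaches from about 0.25 to 0.8 m from the base axis. Payload 8.5 kg.
Tool frame: the origin (TCP) lies at the very end of the fingers, on their centre line; the grasp point (between the pads) lies 19 mm behind it (grasp_offset is the distance from the TCP to the grasp point, in m); z points along the fingers, y is the line along which they close (so a half turn about z gives the same grasp; the last joint's range is limited). The gripper opens to 85 mm and grips with 20 to 120 N. Pads are 22 mm wide; open, the fingers measure 114 mm over their backs; the gripper's body (76 mm by 85 mm) begins 54 mm behind the grasp point. The pads swing forward as they close: fully open they stand 13 mm farther back than shut.
Start: joints at [-1.195, 0.238, -0.013, 1.319, 0, 1.571], TCP at [0.193, -0.488, 0.231] pointing down, gripper open.
Joint ranges: [-2.66, 2.66], [-1.03, 1.9], [-1.14, 1.46], [-1.82, 2.27], [-1.45, 1.34], [-3.14, 3.14]. Speed limits (rad/s): [2.22, 2.22, 2.79, 3.14, 3.14, 3.14].

### API

Orientations are given as a unit quaternion [w, x, y, z].
In Python, from cell import * gives the robot as it stands.
- The arm moves only by the tool move_arm, never from a script. Its argument "deltas" is a list of rows, each a list of 4 numbers: the shift along the tool's x, y, z in mm, then the turn about the tool's z in degrees. A call has 1 to 8 rows; each row is the pose to reach, as a shift and turn from the pose commanded when the call began, along the tool's axes at that moment; what a row does not reach only later rows make up. A row lasts 1/12 s, in which the tool goes at most 41.7 mm and 7.16 degrees, less where a joint would pass 70% of its speed; a pose out of reach is approached as far as the arm can. A call with a gripper value outside its range is refused whole. "fingers" is the opening, from 0 (shut) to 1 (fully open), set as the call begins (left out, the last holds). The fingers move at their own pace and stop on an object; "squeeze" is the grip in N (left out, the last holds). Time passes only in rows, so rows that repeat a pose let the fingers close. It gives the time, the measured TCP pose, the force, the opening and the grip force at its end, in the units of the state.
- sense(): the state, without advancing time (a new reading comes with each control period).
- grab_frame(name): name is "side" or "top"; returns the picture (420x560x3 uint8, red, green, blue); there is no depth.
- calibration(name): a dict with "intrinsics" (3x3 intrinsics, pixels), "dist" ([k1, k2, p1, p2, k3] as OpenCV has them; the pictures are not rectified), "R" (3x3) and "t" (3): a world point X has camera coordinates R X + t. Camera axes: x right, y down, z forward; pixel columns grow to the right and rows downward; lengths in m; the calibration is good to about 2 mm. A picture is of the moment at which its call begins. calibration takes no time and is no camera call.
- hand_in(): hands the job in; it is judged then, once.
The state is a dict: "time": time; "q": joint angles; "qvel": joint speeds; "joint_efforts": joint torques, N m; "tcp_pos": TCP position; "eef_rot": TCP orientation; "ft_force": force on the tool from outside, world axes, zero at the start; "moment": the same for the moment, N m; "width": opening from 0.0 (shut) to 1.0 (fully open); "finger_force": force on a finger pad.
Only numpy, scipy, OpenCV 4.12 (cv2) and the standard library are available. Lean on these libraries where they do the work, as an engineer would, in place of code of your own. Each camera call takes 0.05 s, during which the arm holds its last target. There are 200 camera calls.

## Working session

There is one attempt and no reset: what is moved stays moved. The work goes in short steps, Python scripts to look and compute and a tool call to move; the robot and the scene stay as the last step left them, time stands still between calls to the robot, and variables do not carry over. Pictures are saved under pics/ and viewed, at most 10 in all, crops included, and the job is handed in when it is done.

Besides the shell and the picture viewer there is one more tool, called after "Request:" as name(argument=value, ...) on one line, values as JSON. move_arm: Moves the arm, as the interface text tells. Its arguments: {"type":"object","properties":{"deltas":{"type":"array","items":{"type":"array","items":{"type":"number"}}},"fingers":{"type":"number"},"squeeze":{"type":"number"}},"required":["deltas"]}

```bash
mkdir -p pics
python3 - <<'E'
from cell import *
import cv2
for n in("top","side"):
    cv2.imwrite(f"pics/{n}0.png",grab_frame(n)[:,:,::-1])
    c=calibration(n);print(n,c)
s=sense();print(s["time"],s["tcp_pos"],s["eef_rot"],s["width"])
E
```

```text
top {'intrinsics': array([[483.22735284,   0.        , 281.19249527],
       [  0.        , 483.22735284, 212.41884044],
       [  0.        ,   0.        ,   1.        ]]), 'dist': array([-0.07944854,  0.        ,  0.        ,  0.        ,  0.        ]), 'R': array([[-0.0273477 , -0.99950145,  0.01577832],
       [-0.9884374 ,  0.02468325, -0.14960699],
       [ 0.14914295, -0.01968729, -0.98861964]]), 't': array([0.01221804, 0.58104291, 0.91540449])}
side {'intrinsics': array([[508.46926784,   0.        , 275.43901237],
       [  0.        , 508.46926784, 214.66607958],
       [  0.        ,   0.        ,   1.        ]]), 'dist': array([-0.093185,  0.      ,  0.      ,  0.      ,  0.      ]), 'R': array([[-0.99936175,  0.03401764, -0.01090381],
       [ 0.03074036,  0.66345691, -0.74758274],
       [-0.01819679, -0.74744078, -0.66407918]]), 't': array([0.55174553, 0.01973147, 1.30049461])}
0.1 [ 0.19255394 -0.48801169  0.23074564] [-6.31327139e-04  9.82396056e-01  1.86808930e-01 -1.18909547e-04] 1.0021784734272607
```

View pics/top0.png

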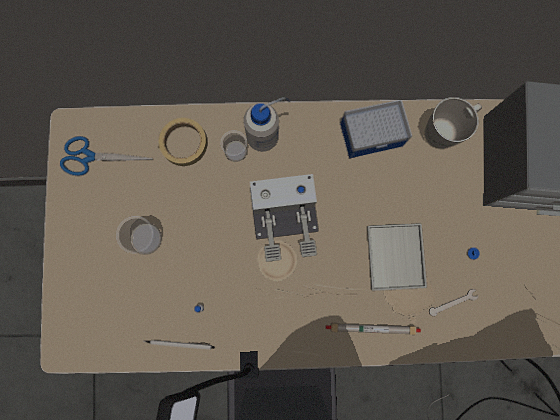

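View pics/side0.png

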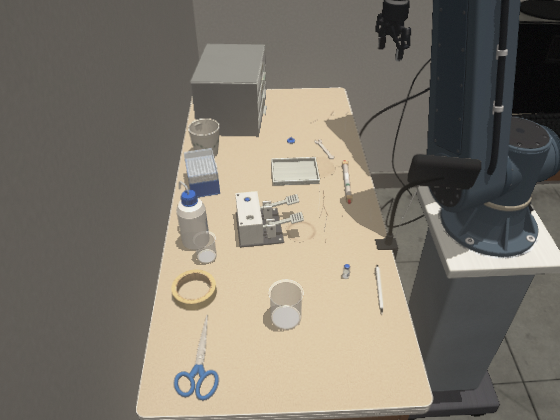

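The top view shows the block at about (284,205). The blue cap is in the right well (301,189) and the grey plug in the left (265,194), with lever paddles near (308,248) and (272,252). The tray is at (396,256). The side view agrees with this. Next I'll zoom in on the block and tray.

```bash
cat > h.py <<'E'
from cell import *
import cv2, numpy as np
def world(n,uv,z):
    c=calibration(n);p=cv2.undistortPoints(np.array([[uv]],float),c["intrinsics"],c["dist"])[0,0]
    R,t=c["R"],c["t"];C=-R.T@t;d=R.T@np.array([p[0],p[1],1]);return C+d*(z-C[2])/d[2]
def pix(n,X):
    c=calibration(n);return cv2.projectPoints(np.array(X,float).reshape(-1,3),cv2.Rodrigues(c["R"])[0],c["t"],c["intrinsics"],c["dist"])[0][:,0]
E
python3 - <<'E'
from h import *
a=cv2.imread("pics/top0.png")[165:295,240:430]
cv2.imwrite("pics/top0c.png",cv2.resize(a,None,fx=4,fy=4,interpolation=cv2.INTER_CUBIC))
for n,uv,z in [("vial",(301,189),.07),("plug",(265,194),.06),("padV",(308,248),.057),("padP",(272,252),.057),("tray",(396,256),.003),("blue",(473,254),.0),("loose",(199,309),0.02)]: print(n,world("top",uv,z).round(4))
E
```

```text
vial [ 0.6223 -0.0423  0.07  ]
plug [0.616  0.0281 0.06  ]
padV [ 0.5081 -0.0528  0.057 ]
padP [0.5022 0.0172 0.057 ]
tray [ 0.4906 -0.2378  0.003 ]
blue [ 0.4899 -0.4023  0.    ]
loose [0.3955 0.1645 0.02  ]
```

View pics/top0c.png

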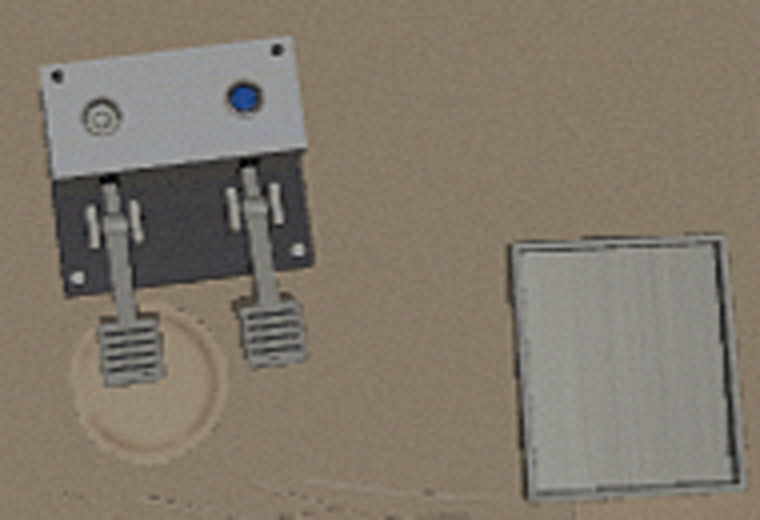

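The vial-to-paddle distance comes to 114.7 mm against a nominal 115, and the block yaw to about 5.2°, so both agree with the given sizes. The lamp is close to the arm, so I'll triangulate it and refine the tray corners before moving.

Run:
```python
from h import *
def tri(a,b):
    P=[]
    for n,uv in(("top",a),("side",b)):
        c=calibration(n);P.append((np.c_[c["R"],c["t"]],cv2.undistortPoints(np.array([[uv]],float),c["intrinsics"],c["dist"])[0,0]))
    X=cv2.triangulatePoints(P[0][0],P[1][0],P[0][1].reshape(2,1),P[1][1].reshape(2,1))[:,0];return (X[:3]/X[3]).round(3)
print("lamp head",tri((183,410),(445,170)),"clamp",tri((249,362),(387,243)))
print("vial",tri((301,189.3),(247,199)),"padV",tri((308.3,248),(291.5,200)))
for u,v in[(515,243),(724,238),(742,485),(530,495)]: print("tray",world("top",(240+u/4,165+v/4),.015).round(4))
for u,v in[(240,300),(303,297),(306,362),(246,366)]: print("pad",world("top",(240+u/4,165+v/4),.057).round(4))
```

```text
lamp head [0.245 0.153 0.287] clamp [0.285 0.069 0.006]
vial [ 0.622 -0.042  0.067] padV [ 0.509 -0.054  0.05 ]
tray [ 0.5534 -0.182   0.015 ]
tray [ 0.5531 -0.2909  0.015 ]
tray [ 0.427  -0.2917  0.015 ]
tray [ 0.4256 -0.183   0.015 ]
pad [ 0.5241 -0.0378  0.057 ]
pad [ 0.5247 -0.0684  0.057 ]
pad [ 0.4932 -0.0687  0.057 ]
pad [ 0.492  -0.0396  0.057 ]
```

Request:
move_arm(deltas=[[25, -15, 0, 3], [60, -38, 0, 6], [95, -60, 0, 10], [130, -83, -5, 14], [165, -105, -10, 18], [200, -128, -15, 21.5], [235, -150, -20, 21.5], [270, -172, -25, 21.5]], fingers=0)

```text
time: 0.77
tcp_pos: [0.3806, -0.2281, 0.2563]
eef_rot: [-0.0, 1.0, -0.0, -0.0]
ft_force: [0.7, -0.9, 1.3]
width: 0.002
finger_force: 0.0
```

Request:
move_arm(deltas=[[16, -22, 15, 0], [34, -46, 35, 0], [53, -72, 57, 0], [72, -98, 80, 0], [91, -124, 103, 0], [110, -150, 126, 0], [123, -168, 146, 0], [128, -174.5, 156, 0]])

```text
time: 1.43
tcp_pos: [0.5082, -0.0529, 0.0975]
eef_rot: [-0.0, 1.0, 0.002, -0.001]
ft_force: [0.5, -0.1, 0.1]
width: -0.003
finger_force: 0.0
```

Run:
```python
from h import *
a=grab_frame("top")[:,:,::-1];b=grab_frame("side")[:,:,::-1]
f=lambda im,x,y:cv2.resize(im[y:y+140,x:x+130],(390,420),interpolation=cv2.INTER_CUBIC)
cv2.imwrite("pics/near1.png",np.hstack([f(a,250,160),f(b,215,130)]));s=sense();print(s["tcp_pos"],s["ft_force"])
```

```text
[ 0.5071721  -0.05434219  0.09832383] [ 0.13073903 -0.01569697  0.02342265]
```

View pics/near1.png

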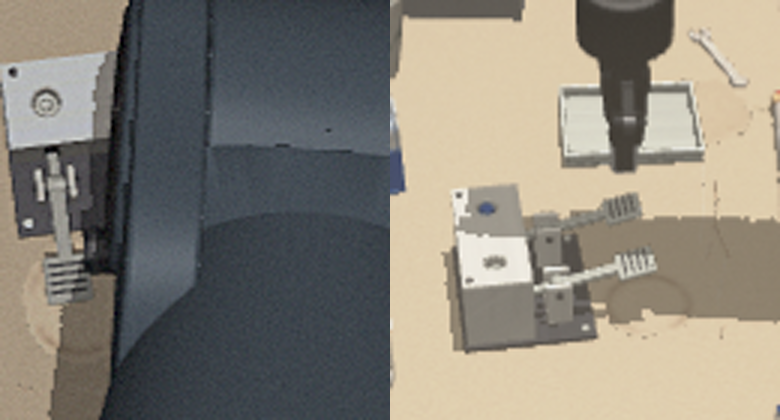

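The side view shows the closed fingertips (625,168 in the right crop) directly above the vial's paddle (622,207). I'll press now.

Request:
move_arm(deltas=[[0, 0, 15, 0], [0, 0, 30, 0], [0, 0, 42, 0], [0, 0, 50, 0], [0, 0, 57, 0], [0, 0, 64, 0], [0, 0, 69, 0], [0, 0, 70, 0]])

```text
time: 2.2
tcp_pos: [0.5082, -0.0559, 0.03]
eef_rot: [0.0, 1.0, 0.0, 0.0]
ft_force: [-0.0, -1.2, 2.2]
width: 0.003
finger_force: 1.0
```

Request:
move_arm(deltas=[[0, 0, 1, 0], [0, 0, 1.5, 0], [0, 0, 1.5, 0]])

```text
time: 2.45
tcp_pos: [0.5084, -0.0554, 0.0289]
eef_rot: [-0.0, 1.0, 0.0, 0.0]
ft_force: [-0.2, -0.9, 1.1]
width: -0.002
finger_force: 0.6
```

Request:
move_arm(deltas=[[0, 0, 1.5, 0], [0, 0, 3, 0], [0, 0, 3, 0], [0, 0, 3, 0]])

```text
time: 2.78
tcp_pos: [0.5087, -0.0554, 0.0273]
eef_rot: [0.0, 1.0, 0.0, 0.001]
ft_force: [-5.0, -0.3, 19.6]
width: -0.0
finger_force: 10.3
```

The lever is at its stop (19.6 N). I'll retract, then take a close look at the raised vial.

Request:
move_arm(deltas=[[0, 0, -15, 0], [0, 0, -45, 0], [0, 0, -80, 0], [0, 0, -115, 0], [0, 0, -130, 0], [0, 0, -130, 0]])

```text
time: 3.28
tcp_pos: [0.5102, -0.0553, 0.1596]
eef_rot: [0.0, 1.0, 0.0, 0.003]
ft_force: [1.4, -0.9, 0.4]
width: -0.001
finger_force: 0.0
```

Run:
```python
from h import *
a=grab_frame("top")[:,:,::-1];b=grab_frame("side")[:,:,::-1]
f=lambda im,x,y:cv2.resize(im[y:y+105,x:x+98],(390,420),interpolation=cv2.INTER_CUBIC)
cv2.imwrite("pics/near2.png",np.hstack([f(a,250,160),f(b,215,150)]));s=sense();print(s["tcp_pos"],s["ft_force"])
for d in((.622,-.042,.092),(.622,-.042,.07),(.616,.028,.06)):print(pix("side",d)-[215,150],pix("top",d)-[250,160])
```

```text
[ 0.50830598 -0.05517253  0.15589845] [ 0.40149526 -0.12072887 -1.19718966]
[[31.26934096 41.3467512 ]] [[51.52305281 26.8648174 ]]
[[31.69643356 48.17278398]] [[50.8750447  29.14687018]]
[[34.13770162 69.79258752]] [[15.04373382 33.99962098]]
```

View pics/near2.png

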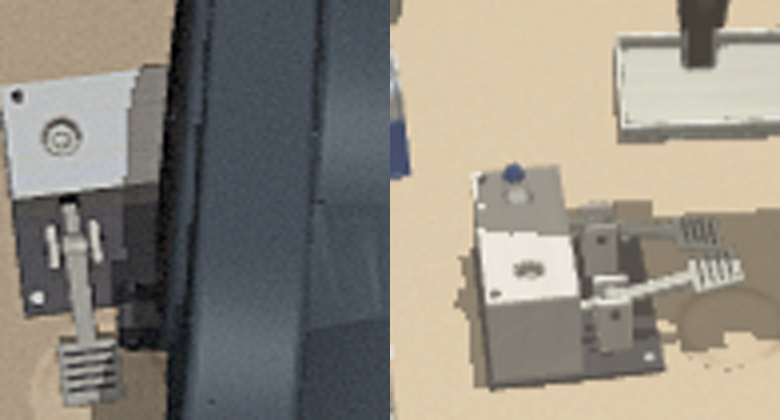

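The vial is raised: its cap is at crop (514,172), about where predicted (515,165). The plug is still seated. Next I'll open and move above the vial.

Request:
move_arm(deltas=[[15, -2, 0, 0], [40, -4, 0, 0], [65, -7, 0, 0], [90, -10, 0, 0], [108, -12, 5, 0], [114, -13, 15, 0], [114, -13, 20, 0], [114, -13, 20, 0]], fingers=0.6, squeeze=25)

```text
time: 4.05
tcp_pos: [0.6198, -0.0422, 0.1325]
eef_rot: [-0.0, 1.0, 0.0, -0.003]
ft_force: [-0.6, -0.5, 0.4]
width: 0.597
finger_force: 0.0
```

Run:
```python
from h import *
b=grab_frame("side")[:,:,::-1]
cv2.imwrite("pics/near3.png",cv2.resize(b[130:250,200:320],(600,600),interpolation=cv2.INTER_CUBIC));s=sense();print(s["time"],s["tcp_pos"],s["ft_force"],s["width"])
print(pix("side",s["tcp_pos"])-[200,130])
```

```text
4.1 [ 0.61989641 -0.04228742  0.13378244] [ 0.47488405 -0.29100757  0.34612739] 0.6005827621006197
[[46.30214873 47.84645251]]
```

View pics/near3.png

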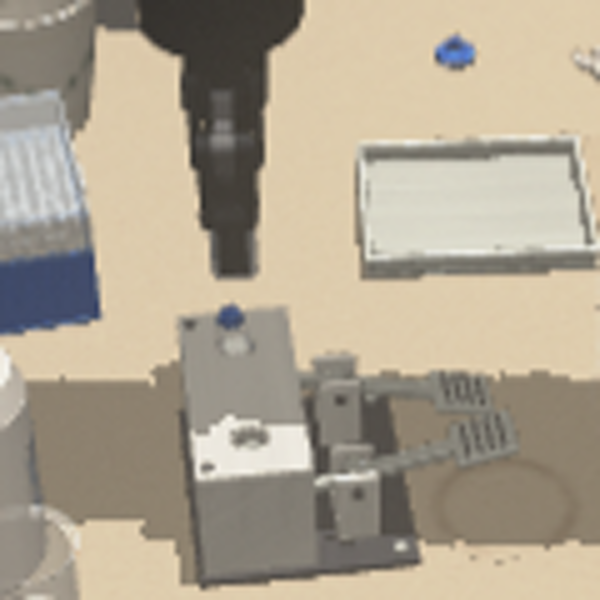

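The fingers (235,275) are centred over the vial (232,330), so only about +2 mm in x is needed. Descend and grip.

Request:
move_arm(deltas=[[1, 0, 12, 0], [2, 0, 26, 0], [2, 0, 40, 0], [2, 0, 51, 0], [2, 0, 57, 0], [2, 0, 57, 0]])

```text
time: 4.6
tcp_pos: [0.6227, -0.0424, 0.0777]
eef_rot: [-0.0, 1.0, 0.0, -0.001]
ft_force: [-0.6, 0.3, -0.4]
width: 0.606
finger_force: 0.0
```

Request:
move_arm(deltas=[[0, 0, 0, 0], [0, 0, 0, 0], [0, 0, 0, 0], [0, 0, 0, 0], [0, 0, 0, 0], [0, 0, 0, 0], [0, 0, 0, 0], [0, 0, 0, 0]], fingers=0, squeeze=25)

```text
time: 5.27
tcp_pos: [0.6244, -0.042, 0.0795]
eef_rot: [-0.0, 1.0, 0.0, 0.001]
ft_force: [-1.7, 2.2, 5.3]
width: 0.171
finger_force: 24.6
```

Gripped: the width is about 14.5 mm and the force 24.6 N. I'll lift gently.

Request:
move_arm(deltas=[[0, 0, -5, 0], [0, 0, -12, 0], [0, 0, -22, 0], [0, 0, -34, 0], [0, 0, -48, 0], [0, 0, -60, 0], [0, 0, -65, 0], [0, 0, -65, 0]])

```text
time: 5.93
tcp_pos: [0.6249, -0.0427, 0.1457]
eef_rot: [0.0, 1.0, 0.0, 0.001]
ft_force: [0.2, -0.2, 0.4]
width: 0.173
finger_force: 24.4
```

Run:
```python
from h import *
b=grab_frame("side")[:,:,::-1]
cv2.imwrite("pics/near4.png",cv2.resize(b[130:250,200:320],(600,600),interpolation=cv2.INTER_CUBIC));s=sense();print(s["time"],s["tcp_pos"],s["ft_force"],s["width"],s["finger_force"])
p=s["tcp_pos"]
for d in (0,.0225):print((pix("side",p-[0,0,d])-[200,130])*5)
```

```text
5.9833 [ 0.62441481 -0.04259064  0.14448649] [ 1.23507968  0.08458937 -0.3414188 ] 0.1684656852516218 24.439680576324463
[[221.07787032 221.49166027]]
[[223.42995589 258.34553326]]
```

View pics/near4.png

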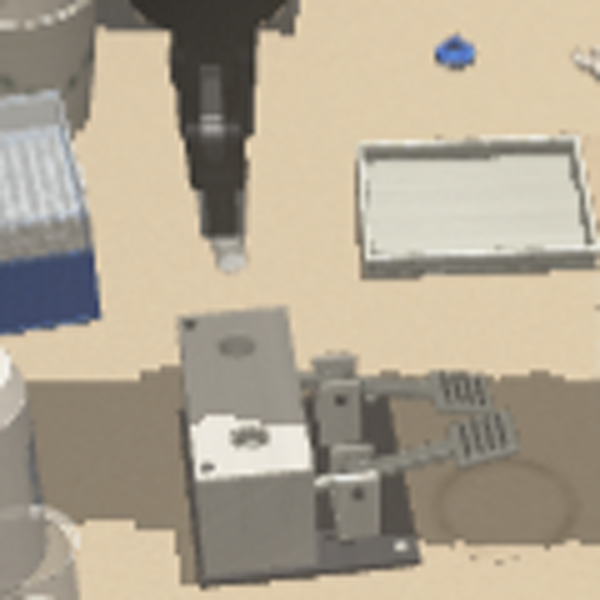

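The vial is held upright, with about 21 mm showing below the fingers and its bottom at (231,272). I'll carry it over to the tray.

Request:
move_arm(deltas=[[-8, 12, 0, 0], [-26, 38, 0, 0], [-48, 70, 0, 0], [-70, 102, 0, 0], [-92, 134, 0, 0], [-114, 165, 15, 0], [-128, 186, 30, 0], [-134, 194, 45, 0]])

```text
time: 6.65
tcp_pos: [0.4869, -0.2393, 0.0977]
eef_rot: [0.0, 1.0, -0.001, -0.001]
ft_force: [0.4, 0.5, -0.5]
width: 0.169
finger_force: 24.4
```

Request:
move_arm(deltas=[[0, 0, 12, 0], [0, 0, 28, 0], [0, 0, 42, 0], [0, 0, 54, 0], [0, 0, 61, 0], [0, 0, 66, 0], [0, 0, 68, 0], [0, 0, 68, 0]])

```text
time: 7.32
tcp_pos: [0.4898, -0.2364, 0.0304]
eef_rot: [-0.0, 1.0, 0.0, -0.0]
ft_force: [0.8, -0.9, 0.7]
width: 0.167
finger_force: 24.4
```

Now I'll lower slowly until it touches.

Request:
move_arm(deltas=[[0, 0, 1, 0], [0, 0, 2, 0], [0, 0, 3, 0], [0, 0, 3, 0]])

```text
time: 7.65
tcp_pos: [0.4912, -0.2367, 0.0292]
eef_rot: [0.0, 1.0, 0.0, 0.001]
ft_force: [-0.5, 1.1, 11.6]
width: 0.171
finger_force: 25.5
```

Request:
move_arm(deltas=[[0, 0, 1, 0], [0, 0, 2, 0], [0, 0, 2, 0]])

```text
time: 7.9
tcp_pos: [0.4923, -0.237, 0.0289]
eef_rot: [0.001, 1.0, 0.0, 0.003]
ft_force: [-3.7, 2.8, 26.3]
width: 0.166
finger_force: 27.0
```

It made contact at TCP z of about 29 mm. I'll relieve the overpress, then look before releasing.

Request:
move_arm(deltas=[[0, 0, -2, 0], [0, 0, -3.5, 0], [0, 0, -3.5, 0], [0, 0, -3.5, 0]])

```text
time: 8.23
tcp_pos: [0.4903, -0.2365, 0.0294]
eef_rot: [0.0, 1.0, 0.0, 0.0]
ft_force: [-0.6, 0.4, 3.9]
width: 0.166
finger_force: 24.8
```

Run:
```python
from h import *
b=grab_frame("side")[:,:,::-1]
cv2.imwrite("pics/near5.png",cv2.resize(b[110:200,240:350],(733,600),interpolation=cv2.INTER_CUBIC));s=sense();print(s["time"],s["tcp_pos"],s["ft_force"],s["width"],s["finger_force"])
```

```text
8.2833 [ 0.49032654 -0.23649097  0.02934639] [ 0.26344232 -0.03142752  4.40414826] 0.1646406664712281 24.86857831478119
```

View pics/near5.png

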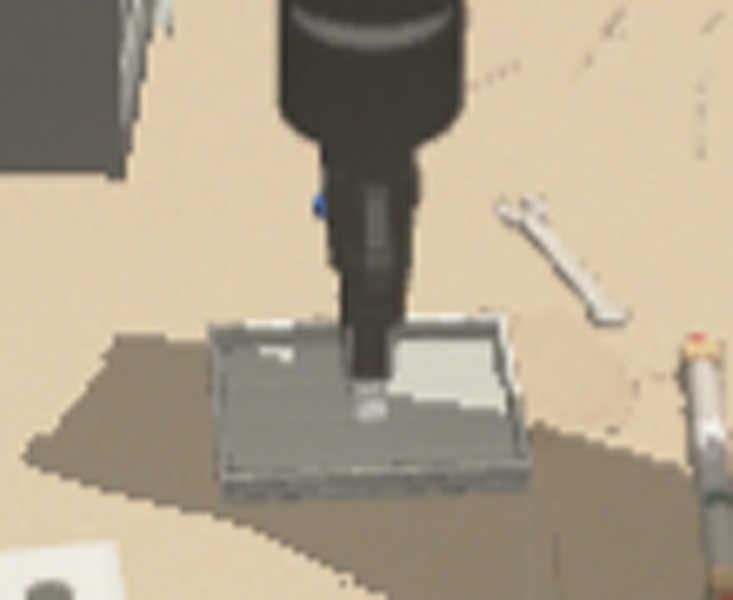

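The vial stands on the tray floor near its centre (370,405) and looks upright. I'll release it and back away.

Request:
move_arm(deltas=[[0, 0, 0, 0], [0, 0, 0, 0], [0, 0, 0, 0], [0, 0, 0, 0], [0, 0, 0, 0], [0, 0, 0, 0]], fingers=0.5)

```text
time: 8.78
tcp_pos: [0.4901, -0.2364, 0.029]
eef_rot: [-0.0, 1.0, 0.0, -0.0]
ft_force: [0.5, -0.2, 0.4]
width: 0.496
finger_force: 0.0
```

Request:
move_arm(deltas=[[0, 0, -5, 0], [0, 0, -20, 0], [0, 0, -45, 0], [0, 0, -75, 0], [0, 0, -105, 0], [0, 0, -130, 0], [0, 0, -140, 0], [0, 0, -140, 0]])

```text
time: 9.45
tcp_pos: [0.4914, -0.2371, 0.172]
eef_rot: [0.001, 1.0, 0.0, 0.002]
ft_force: [0.1, -0.2, -0.4]
width: 0.502
finger_force: 0.0
```

Run:
```python
from h import *
b=grab_frame("side")[:,:,::-1]
cv2.imwrite("pics/near6.png",cv2.resize(b[130:250,220:350],(650,600),interpolation=cv2.INTER_CUBIC));s=sense();print(s["time"],s["tcp_pos"],s["ft_force"],s["width"],s["finger_force"])
for z in(.003,.041):print((pix("side",[.49,-.2365,z])-[220,130])*5)
```

```text
9.5 [ 0.49062952 -0.23667392  0.16995085] [ 0.98103405  0.2496043  -0.50696593] 0.49816939504677504 0.0
[[370.71094456 207.89537697]]
[[371.58223986 154.14902238]]
```

View pics/near6.png

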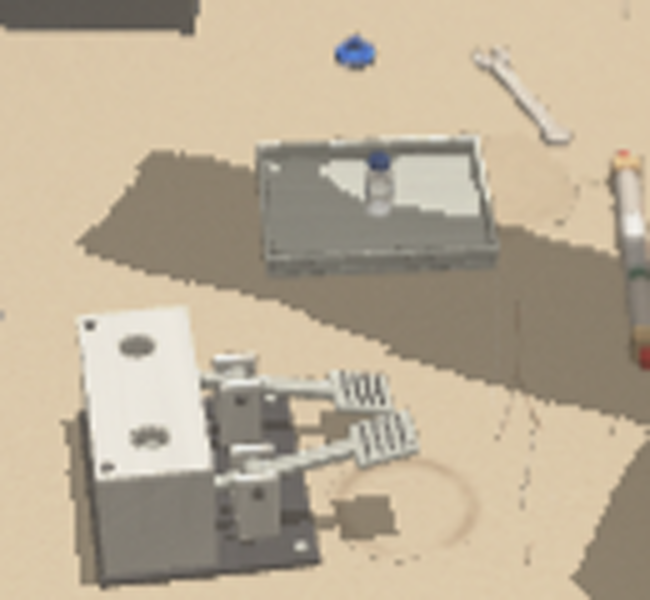

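The vial stands upright in the tray, with its cap at (378,157) and base at (378,208), where predicted. The plug is still seated and the gripper is clear, so I'll hand in.

```bash
python3 -c "
from cell import *
print(hand_in())"
```

```text
the job is handed in; nothing more can be done
None
```

I pressed the vial's lever, took the raised vial and stood it upright on the tray floor, then let go with the plug still seated; the job is handed in at about 9.5 s, but no verdict was returned.

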